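# Rack a clock plate for washing

### The arm

A 6-joint arm with a two-finger parallel gripper is mounted at the origin on the work surface. World frame = base frame: x ahead of the robot, y to its left, z up, the work surface at z = 0. Lengths are in mm, angles in rad, forces in N, time in s.
With the tool pointing down it reaches from about 350 to 875 mm from the base axis. Payload 4.2 kg.
Tool frame: the origin (TCP) lies midway between the tips of the shut fingers; the grasp point (between the pads) lies 19 mm behind it; z points along the fingers, y is the line along which they close (so a half turn about z gives the same grasp; the last joint's range is limited). The gripper opens to 85 mm and grips with 20 to 120 N. Pads are 22 mm wide; open, the fingers measure 114 mm over their backs; the gripper's body (76 mm by 85 mm) begins 54 mm behind the grasp point. The pads swing forward as they close: fully open they stand 13 mm farther back than shut.
Start: joints at [-0.996, 0.385, 0.008, 0, -1.194, -0.259], TCP at [194.126, -594.066, 231.312] pointing down, gripper open.
Joint ranges: [-3.14, 3.14], [-1.21, 2.06], [-1.07, 1.41], [-3.16, 2.05], [-2.99, -0.16], [-3.1, 3.1]. Speed limits (rad/s): [2.79, 2.79, 3.14, 3.14, 3.14, 3.14].

### API

Orientations are given as a unit quaternion [x, y, z, w].
In Python, from bench import arm gives the robot as it stands. The module is installed in compiled form; this text tells all that it offers.
- The arm moves only by the shell command python3 -m handwheel 'ROWS' [OPENING]. ROWS is JSON, a list of rows, each an object of numbers: "x", "y", "z": the shift along the world's x, y, z each as a share of 20 cm, from -1 to 1; "ax", "ay", "az": the turn, a rotation vector about the world's x, y, z each as a share of 90 degrees, from -1 to 1. In form: [{"x": .., "y": .., "z": .., "ax": .., "ay": .., "az": ..}, ...]. A call has exactly 8 rows; each row shifts and turns the commanded pose from where the row before left it; what a row does not reach is not made up. A row lasts 1/10 s, in which the tool goes at most 50 mm and 8.59 degrees, less where a joint would pass 70% of its speed; a pose out of reach is approached as far as the arm can. A call with a number of a shift or a turn outside -1 to 1 is refused whole. A call with a gripper value outside its range is refused whole. OPENING is the opening, from -1 (shut) to 1 (fully open), set as the call begins (- or left out, the last holds). The fingers move at their own pace and stop on an object; the grip force is fixed at half the most. Time passes only in rows, so rows that do not move let the fingers close, or fill a call up. It gives the time, the measured TCP pose, the force, the opening and the grip force at its end, in the units of the state.
- arm.read_state(): the state, without advancing time (a new reading comes with each control period).
- arm.get_image(name): name is "scene" or "side" or "wrist"; returns the picture (480x640x3 uint8, red, green, blue); there is no depth.
- arm.camera_params(name): a dict with "K" (3x3 intrinsics, pixels), "position" and "orientation" of the camera in the world. Camera axes: x right, y down, z forward; pixel columns grow to the right and rows downward; lengths in mm; the calibration is good to about 2 mm. A picture is of the moment at which its call begins: read the wrist's pose just before it. camera_params takes no time and is no camera call; for the wrist camera it gives the pose at the moment of the call.
- arm.job_done(): hands the job in; it is judged then, once.
The state is a dict: "clock": time; "joints": joint angles; "joint_vel": joint speeds; "joint_efforts": joint torques, N m; "position": TCP position; "ee_rot": TCP orientation; "contact_force": force on the tool from outside, world axes, zero at the start; "wrist_torque": the same for the moment, N m; "gripper_width": finger opening in mm; "grasp_force": force on a finger pad.
Only numpy, scipy, OpenCV 4.12 (cv2) and the standard library are available. Lean on these libraries where they do the work, as an engineer would, in place of code of your own. Each camera call takes 0.05 s, during which the arm holds its last target. There are 200 camera calls.

### The job

On the clockmaker's bench, take the brass clock plate whose two holes are far apart, the one that fits the blue wash rack, and thread it over the rack's two upright pins, one pin through each hole, until it lies flat on the blue bar. Lower it down rather than letting it drop, let go of it, and leave the other two plates where they lie.

Things in the scene. Friction and masses are not known exactly. Their poses are not given: they have to be found in the camera images.
- brass_wide: Brass clock plate to rack, 140 x 50 x 8 mm thick, lying flat; origin at the centre of its underside, x along its length, z up. It starts on a green mat whose top is 2 mm above the work surface. Two round through holes 28 mm across, on its x axis 50 mm either side of the middle; the middle 70 mm is solid, to grip across its 50 mm width. About 0.36 kg. Either way round fits.
- rack: Wash rack, fixed on the mat: dark steel foot 160 x 70 x 8 mm with a blue bar 150 mm long (x), 30 mm wide, its flat top 30 mm above the origin. Two upright 8 mm steel pins with tapered tips stand on the bar on its x axis, 50 mm either side of the middle, and rise 36 mm above the bar. Origin: centre of the foot's underside; x through both pins, z up. A racked plate overhangs the bar 10 mm each side.
- brass_narrow: Another brass plate, not wanted: 140 x 50 x 8 mm thick, lying flat; origin at the centre of its underside, x along its length, z up. Its two 28 mm holes are only 46 mm apart, so it does not fit the rack. Leave it alone.
- steel_plate: Grey steel plate, not wanted: 140 x 50 x 8 mm thick, lying flat; origin at the centre of its underside, x along its length, z up. Its two 28 mm holes are 100 mm apart like the wanted brass plate's, but it is steel. Leave it alone.
There are look-alikes about, which are no part of the job. What is shaped like the brass_wide but black, pink or turquoise is not meant.

How it is judged:
By the outcome, as a careful person would: the job done as asked, in the order asked, and still so for the second after the job is handed in, with the robot touching nothing.
It also fails if it takes over 38 s, if anything falls off the work surface, if the arm or the gripper's body presses on something with over 40 N, if the wrist force passes 120 N, or if a joint passes its speed limit or range.

## Working session

There is one attempt and no reset: what is moved stays moved. The work goes in short steps, Python scripts to look and compute and a shell command to move; the robot and the scene stay as the last step left them, time stands still between calls to the robot, and variables do not carry over. Pictures are saved under pics/ and viewed, at most 10 in all, crops included, and the job is handed in when it is done.

```bash
mkdir -p pics; cat > h.py <<'E'
import numpy as np, cv2
from bench import arm
from scipy.spatial.transform import Rotation as R
def snap(n,f):
    p=arm.camera_params(n); im=arm.get_image(n); cv2.imwrite(f'pics/{f}.png',im[:,:,::-1]); np.save(f'pics/{f}.npy',np.r_[np.ravel(p['K']),p['position'],p['orientation']]); return im
def cam(f):
    a=np.load(f'pics/{f}.npy'); return a[:9].reshape(3,3),a[9:12],R.from_quat(a[12:16]).as_matrix()
def ray(f,u,v):
    K,p,r=cam(f); d=r@np.linalg.solve(K,[u,v,1.]); return p,d/np.linalg.norm(d)
def at(f,u,v,z):
    p,d=ray(f,u,v); return p+d*(z-p[2])/d[2]
def tri(*obs):
    A=np.zeros((3,3));b=np.zeros(3)
    for f,u,v in obs:
        p,d=ray(f,u,v); M=np.eye(3)-np.outer(d,d); A+=M;b+=M@p
    return np.linalg.solve(A,b)
def proj(f,P):
    K,p,r=cam(f); q=K@(r.T@(np.array(P,float)-p)); return q[:2]/q[2]
E
python3 - <<'E'
from h import *
for n in ('scene','side','wrist'): snap(n,n+'0'); print(n,cam(n+'0')[1].round(),cam(n+'0')[2][:,2].round(2))
s=arm.read_state();print(s['clock'],s['position'],s['ee_rot'])
E
```

```text
scene [1020.  -73.  824.] [-0.59  0.06 -0.8 ]
side [205. 569. 584.] [ 0.28 -0.72 -0.64]
wrist [ 121. -618.  373.] [ 0.29  0.1  -0.95]
0.15 [ 194.00535513 -593.66397995  230.47750533] [-1.57194901e-01  9.87567239e-01  8.25164539e-04 -1.76809745e-04]
```

View pics/scene0.png

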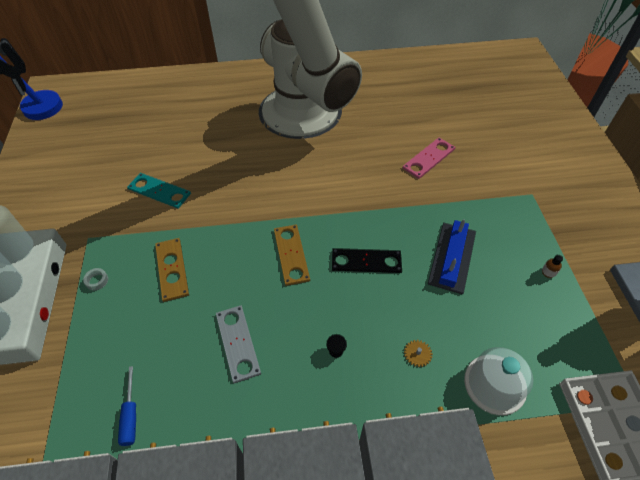

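View pics/side0.png

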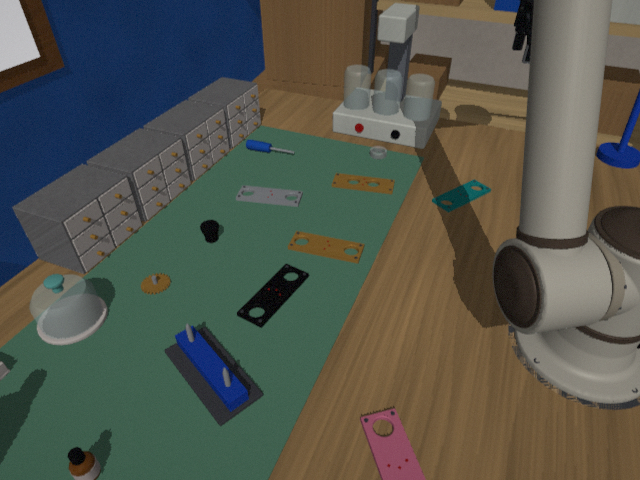

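Scene view: brass plates at (171,269) with its holes close together and at (291,254) with its holes far apart. The steel plate is at (238,343), with look-alikes in black (367,261), turquoise (158,190) and pink (429,158). The rack is at (455,257). The plate at (291,254), side view (327,247), fits the description: brass with wide-set holes. I'll confirm it in a crop.

```bash
python3 - <<'E'
from h import *
a=cv2.imread('pics/scene0.png');b=cv2.imread('pics/side0.png')
c=lambda i,x,y,w,h,s:cv2.resize(i[y:y+h,x:x+w],None,fx=s,fy=s,interpolation=cv2.INTER_CUBIC)
top=c(a,145,215,200,95,4); top=top[:300]
m=np.vstack([c(a,265,218,50,75,4)]) 
L=c(a,150,218,165,85,2.4)
row1=np.hstack([c(a,150,220,165,75,4)[:300,:660]]) # brass
row1=cv2.copyMakeBorder(row1,0,0,0,140,0)
row2=np.hstack([c(a,425,215,60,75,4),c(b,160,315,110,75,4)]); row2=cv2.copyMakeBorder(row2,0,0,0,800-row2.shape[1],0)
cv2.imwrite('pics/crop1.png',np.vstack([row1,row2]))
for f,i in (('scene0',a),('side0',b)):
    h=cv2.cvtColor(i,cv2.COLOR_BGR2HSV)
    for nm,lo,hi,roi in (('brass',(10,150,120),(25,255,255),(265,215,60,80) if f=='scene0' else (280,225,95,45)),('blue',(110,150,60),(130,255,255),(425,205,65,90) if f=='scene0' else (160,310,110,110))):
        x,y,w,hh=roi; m=cv2.inRange(h,lo,hi)[y:y+hh,x:x+w]
        n,l,st,ce=cv2.connectedComponentsWithStats(m);k=1+st[1:,4].argmax()
        cs,_=cv2.findContours((l==k).astype('u1'),cv2.RETR_CCOMP,cv2.CHAIN_APPROX_NONE)
        for q in cs:
            if len(q)>12:
                M=cv2.moments(q);print(f,nm,len(q),(M['m10']/M['m00']+x).round(1),(M['m01']/M['m00']+y).round(1),(cv2.boxPoints(cv2.minAreaRect(q))+[x,y]).round(1).tolist() if len(q)>60 else '')
E
```

```text
Traceback (most recent call last):
AttributeError: 'float' object has no attribute 'round'
```

View pics/crop1.png

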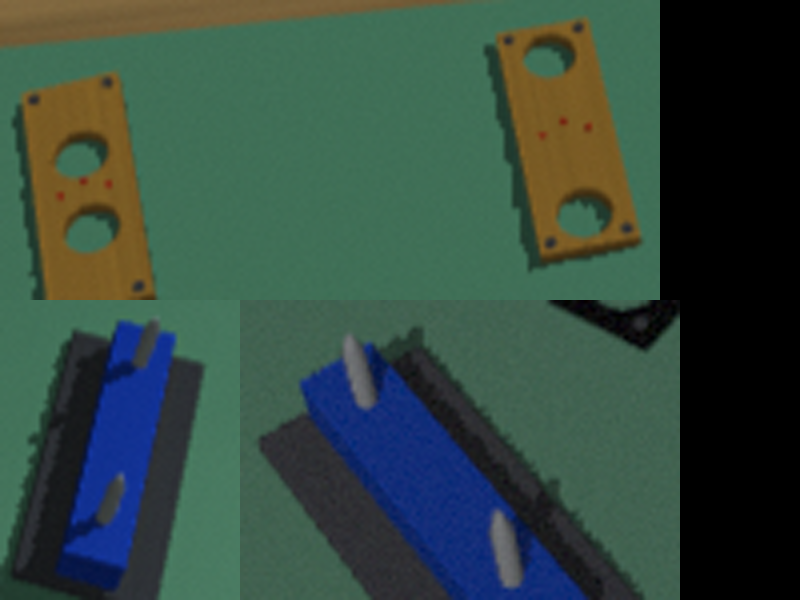

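The crop confirms it: the right-hand brass plate has wide-set holes, at scene (287,234) and (296,273), and the left-hand one has close-set holes. Rack pin tips are at scene (463,220.5) and (455,259), and at side (224.5,368) and (187.5,324).

```bash
python3 - <<'E'
from h import *
b=cv2.imread('pics/side0.png');a=cv2.imread('pics/scene0.png')
H={}
for f,i,roi in (('scene0',a,(265,215,60,80)),('side0',b,(280,225,95,45))):
    x,y,w,hh=roi; m=cv2.inRange(cv2.cvtColor(i,cv2.COLOR_BGR2HSV),(8,130,90),(28,255,255))[y:y+hh,x:x+w]
    cs,_=cv2.findContours(m,cv2.RETR_CCOMP,cv2.CHAIN_APPROX_NONE)
    H[f]=[]
    for q in cs:
        if len(q)>12:
            M=cv2.moments(q);c=(M['m10']/M['m00']+x,M['m01']/M['m00']+y);print(f,len(q),np.round(c,1)); H[f].append((len(q),*c))
for s,d in (((463,220.5),(224.5,368)),((455,258.75),(187.5,324.25)),((460.5,230.5),(228,385.5)),((451,270),(192,341.25))):
    print('pin',tri(('scene0',*s),('side0',*d)).round(1))
P=[max(H[f])[1:] for f in H]
print('plate',tri(('scene0',*P[0]),('side0',*P[1])).round(1))
for u,v in ((287.25,234),(296.25,273.25)): print('hole z10',at('scene0',u,v,10).round(1))
for f in H:
  for n,u,v in H[f]: print(f,at(f,u,v,8).round(1))
E
```

```text
scene0 160 [291.1 254.4]
scene0 40 [295.7 273. ]
scene0 36 [287.  233.8]
scene0 85 [279.1 216.4]
side0 177 [326.  246.5]
side0 36 [350.6 251.1]
side0 36 [301.2 241.4]
pin [462.1 283.3  65.4]
pin [550.  240.4  66.8]
pin [460.6 286.6  30.1]
pin [550.5 240.9  28.3]
plate [458.4 -64.1   3.7]
hole z10 [410.6 -67.3  10. ]
hole z10 [509.7 -57.6  10. ]
scene0 [461.9 -63.8   8. ]
scene0 [507.8 -58.7   8. ]
scene0 [408.4 -67.9   8. ]
scene0 [359.3 -80.9   8. ]
side0 [456.3 -60.    8. ]
side0 [407.7 -65.2   8. ]
side0 [506.8 -55.8   8. ]
```

```bash
python3 -m handwheel '[{"x":0.11,"y":0.22,"az":-0.018},{"x":0.11,"y":0.22,"az":-0.018},{"x":0.11,"y":0.22,"az":-0.018},{"x":0.11,"y":0.22,"az":-0.018},{"x":0.11,"y":0.22,"az":-0.018},{"x":0.11,"y":0.22,"az":-0.018},{"x":0.11,"y":0.22,"az":-0.018},{"x":0.11,"y":0.22,"az":-0.018}]' 1
python3 -m handwheel '[{"x":0.11,"y":0.22},{"x":0.11,"y":0.22},{"x":0.11,"y":0.22},{"x":0.11,"y":0.22},{"z":-0.2},{"z":-0.1},{},{}]'
python3 - <<'E'
from h import *
s=arm.read_state();print(s['clock'],s['position'],R.from_quat(s['ee_rot']).as_matrix().round(3).tolist(),s['joints'])
snap('wrist','w1')
E
```

```text
0.15 [ 194.00535513 -593.66397995  230.47750533] [[-0.951, -0.31, -0.001], [-0.31, 0.951, 0.002], [0.0, 0.002, -1.0]] [-9.96375806e-01  3.85383242e-01  6.96361090e-03 -3.70366887e-04
 -1.19402900e+00 -2.58584670e-01]invalid input at $[0]: expected keys x, y, z, ax, ay, az
invalid input at $[0]: expected keys x, y, z, ax, ay, az
```

View pics/w1.png

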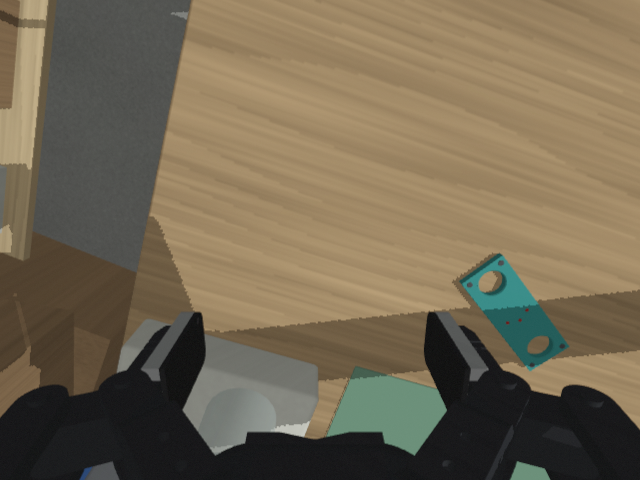

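The call was refused because every row needs all six keys. The wrist view shows a glass apparatus at the lower left (230,390) and the turquoise plate at (512,312). I'll move sideways first to stay clear of the apparatus.

```bash
python3 -m handwheel '[{"x":0,"y":0.24,"z":0.05,"ax":0,"ay":0,"az":-0.018},{"x":0,"y":0.24,"z":0,"ax":0,"ay":0,"az":-0.018},{"x":0,"y":0.24,"z":0,"ax":0,"ay":0,"az":-0.018},{"x":0,"y":0.24,"z":0,"ax":0,"ay":0,"az":-0.018},{"x":0,"y":0.24,"z":0,"ax":0,"ay":0,"az":-0.018},{"x":0.17,"y":0.17,"z":0,"ax":0,"ay":0,"az":-0.018},{"x":0.17,"y":0.17,"z":0,"ax":0,"ay":0,"az":-0.018},{"x":0.17,"y":0.17,"z":0,"ax":0,"ay":0,"az":-0.018}]' 1
python3 -m handwheel '[{"x":0.165,"y":0.185,"z":0,"ax":0,"ay":0,"az":0},{"x":0.165,"y":0.185,"z":0,"ax":0,"ay":0,"az":0},{"x":0.165,"y":0.185,"z":0,"ax":0,"ay":0,"az":0},{"x":0.165,"y":0.185,"z":0,"ax":0,"ay":0,"az":0},{"x":0.165,"y":0.185,"z":0,"ax":0,"ay":0,"az":0},{"x":0,"y":0,"z":-0.2,"ax":0,"ay":0,"az":0},{"x":0,"y":0,"z":-0.15,"ax":0,"ay":0,"az":0},{"x":0,"y":0,"z":0,"ax":0,"ay":0,"az":0}]'
python3 - <<'E'
from h import *
s=arm.read_state();r=R.from_quat(s['ee_rot']).as_matrix();print(s['clock'],s['position'],r.round(3).tolist(),s['joints'])
snap('wrist','w2')
E
```

```text
clock: 1.0
position: [296.7, -250.5, 241.9]
ee_rot: [-0.044, 0.999, -0.0, 0.001]
contact_force: [0.8, -0.2, 0.9]
gripper_width: 85.5
grasp_force: 0.0
clock: 1.8
position: [458.0, -66.9, 167.4]
ee_rot: [-0.045, 0.999, -0.0, -0.005]
contact_force: [-0.8, -0.2, -0.4]
gripper_width: 85.5
grasp_force: 0.0
1.8 [458.03205125 -66.92429966 167.41215504] [[-0.996, -0.089, -0.01], [-0.089, 0.996, -0.001], [0.01, 0.0, -1.0]] [ 2.06508568e-01  1.76231023e-01 -4.62449736e-01 -1.58145692e-03
 -9.42079485e-01 -1.68680652e+00]
```

View pics/w2.png

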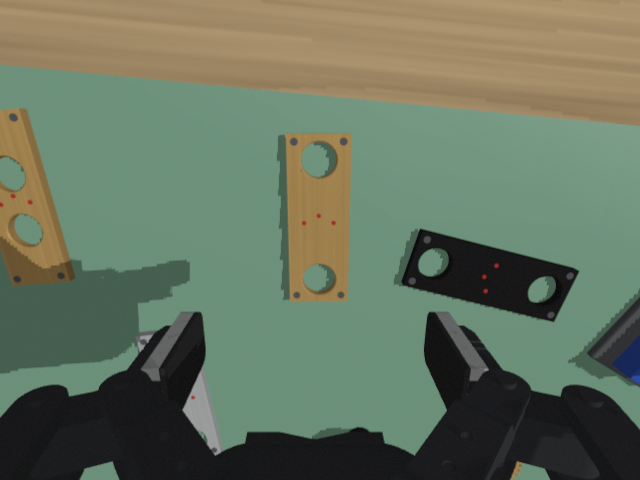

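The wrist view shows the wanted plate centred near (319,217), top-face corners (286,135), (351,135), (348,301) and (290,301), and holes at (319,160) and (319,278). Next I work out the position, height and yaw.

```bash
python3 - <<'E'
from h import *
C=[at('w2',u,v,10) for u,v in ((286,135),(351,135),(348,301),(290,301))]
print(np.round(C,1).tolist(),np.mean(C,0).round(1))
ax=(C[3]+C[2]-C[0]-C[1])/2;w=(C[1]+C[2]-C[0]-C[3])/2
print('len',np.linalg.norm(ax),np.linalg.norm(w),'yaw',np.degrees(np.arctan2(ax[1],ax[0])))
# rim corners of top face in scene crop
for s,d in (((287,233.8),(319,160)),((295.9,273.1),(319,278))): print(tri(('scene0',*s),('w2',*d)).round(1))
print(tri(('side0',350.6,251.1),('w2',319,160)).round(1),tri(('side0',301.2,241.4),('w2',319,278)).round(1))
E
```

```text
[[392.5, -93.7, 10.0], [388.1, -44.5, 10.0], [526.2, -30.8, 10.0], [530.6, -81.0, 10.0]] [459.3 -62.5  10. ]
len 138.7579678331941 49.86569285760792 yaw 5.467413704574539
[408.9 -67.4   8.6]
[507.9 -58.    7.8]
[408.8 -67.    6.3] [508.2 -57.8   6.2]
```

```bash
python3 -m handwheel '[{"x":0.005,"y":0.022,"z":-0.2,"ax":0,"ay":0,"az":0.003},{"x":0,"y":0,"z":-0.2,"ax":0,"ay":0,"az":0},{"x":0,"y":0,"z":-0.2,"ax":0,"ay":0,"az":0},{"x":0,"y":0,"z":-0.12,"ax":0,"ay":0,"az":0},{"x":0,"y":0,"z":-0.05,"ax":0,"ay":0,"az":0},{"x":0,"y":0,"z":-0.04,"ax":0,"ay":0,"az":0},{"x":0,"y":0,"z":0,"ax":0,"ay":0,"az":0},{"x":0,"y":0,"z":0,"ax":0,"ay":0,"az":0}]' 1
python3 - <<'E'
from h import *
s=arm.read_state();print(s['position'],R.from_quat(s['ee_rot']).as_matrix().round(3).tolist(),s['contact_force'])
E
```

```text
clock: 2.65
position: [463.4, -62.5, 10.6]
ee_rot: [-0.047, 0.999, 0.0, 0.001]
contact_force: [-0.6, -0.3, -0.0]
gripper_width: 85.1
grasp_force: 0.0
[463.38935426 -62.54119354  10.62724976] [[-0.996, -0.094, 0.003], [-0.094, 0.996, 0.0], [-0.003, 0.0, -1.0]] [-0.55111959 -0.33179221 -0.04140135]
```

```bash
python3 -m handwheel '[{"x":-0.02,"y":0,"z":-0.025,"ax":0,"ay":0,"az":0},{"x":0,"y":0,"z":-0.02,"ax":0,"ay":0,"az":0},{"x":0,"y":0,"z":0,"ax":0,"ay":0,"az":0},{"x":0,"y":0,"z":0,"ax":0,"ay":0,"az":0},{"x":0,"y":0,"z":0,"ax":0,"ay":0,"az":0},{"x":0,"y":0,"z":0,"ax":0,"ay":0,"az":0},{"x":0,"y":0,"z":0,"ax":0,"ay":0,"az":0},{"x":0,"y":0,"z":0,"ax":0,"ay":0,"az":0}]' 0.4
python3 - <<'E'
from h import *
s=arm.read_state();print(s['position'],s['contact_force'])
E
```

```text
clock: 3.45
position: [458.2, -62.7, 0.3]
ee_rot: [-0.047, 0.999, 0.0, 0.0]
contact_force: [0.1, 0.9, -0.9]
gripper_width: 59.8
grasp_force: 0.0
[ 4.58175874e+02 -6.26600730e+01  3.41330824e-01] [ 0.08448624  0.92963114 -0.90710727]
```

```bash
python3 -m handwheel '[{"x":0,"y":0,"z":0,"ax":0,"ay":0,"az":0},{"x":0,"y":0,"z":0,"ax":0,"ay":0,"az":0},{"x":0,"y":0,"z":0,"ax":0,"ay":0,"az":0},{"x":0,"y":0,"z":0,"ax":0,"ay":0,"az":0},{"x":0,"y":0,"z":0,"ax":0,"ay":0,"az":0},{"x":0,"y":0,"z":0,"ax":0,"ay":0,"az":0},{"x":0,"y":0,"z":0,"ax":0,"ay":0,"az":0},{"x":0,"y":0,"z":0,"ax":0,"ay":0,"az":0}]' -1
python3 -m handwheel '[{"x":0,"y":0,"z":0.02,"ax":0,"ay":0,"az":0},{"x":0,"y":0,"z":0.08,"ax":0,"ay":0,"az":0},{"x":0,"y":0,"z":0.15,"ax":0,"ay":0,"az":0},{"x":0,"y":0,"z":0.15,"ax":0,"ay":0,"az":0},{"x":0,"y":0,"z":0.15,"ax":0,"ay":0,"az":0},{"x":0,"y":0,"z":0.05,"ax":0,"ay":0,"az":0},{"x":0,"y":0,"z":0,"ax":0,"ay":0,"az":0},{"x":0,"y":0,"z":0,"ax":0,"ay":0,"az":0}]'
```

```text
clock: 4.25
position: [458.2, -62.8, 0.9]
ee_rot: [-0.047, 0.999, -0.0, 0.0]
contact_force: [-0.7, -0.8, 6.4]
gripper_width: 48.0
grasp_force: 61.3
clock: 5.05
position: [456.7, -62.7, 118.8]
ee_rot: [-0.047, 0.999, 0.0, -0.002]
contact_force: [-0.0, -0.6, -4.0]
gripper_width: 47.3
grasp_force: 63.0
```

```bash
python3 -m handwheel '[{"x":0.03,"y":0.15,"z":0.03,"ax":0,"ay":0,"az":-0.044},{"x":0.03,"y":0.22,"z":0,"ax":0,"ay":0,"az":-0.044},{"x":0.03,"y":0.22,"z":0,"ax":0,"ay":0,"az":-0.044},{"x":0.03,"y":0.22,"z":0,"ax":0,"ay":0,"az":-0.044},{"x":0.03,"y":0.22,"z":0,"ax":0,"ay":0,"az":-0.044},{"x":0.03,"y":0.22,"z":0,"ax":0,"ay":0,"az":-0.044},{"x":0.03,"y":0.22,"z":0,"ax":0,"ay":0,"az":-0.044},{"x":0.03,"y":0.15,"z":0,"ax":0,"ay":0,"az":-0.044}]'
python3 -m handwheel '[{"x":0,"y":0,"z":0,"ax":0,"ay":0,"az":0},{"x":0,"y":0,"z":0,"ax":0,"ay":0,"az":0},{"x":0,"y":0,"z":0,"ax":0,"ay":0,"az":0},{"x":0,"y":0,"z":0,"ax":0,"ay":0,"az":0},{"x":0,"y":0,"z":0,"ax":0,"ay":0,"az":0},{"x":0,"y":0,"z":0,"ax":0,"ay":0,"az":0},{"x":0,"y":0,"z":0,"ax":0,"ay":0,"az":0},{"x":0,"y":0,"z":0,"ax":0,"ay":0,"az":0}]'
python3 - <<'E'
from h import *
for n in ('scene','side','wrist'): snap(n,n+'3')
s=arm.read_state();r=R.from_quat(s['ee_rot']).as_matrix();print(s['position'],r.round(3).tolist(),np.degrees(np.arctan2(-r[1,0],-r[0,0])))
a=cv2.imread('pics/scene3.png')[150:300,370:570];b=cv2.imread('pics/side3.png')[240:440,120:320];w=cv2.imread('pics/wrist3.png')
cv2.imwrite('pics/m3.png',np.hstack([np.vstack([cv2.resize(a,(400,300)),cv2.resize(b,(400,300),fx=1,fy=1)]),cv2.resize(w,(400,300))[[*range(300)]+[0]*300]]))
E
```

```text
clock: 5.85
position: [505.2, 263.5, 123.4]
ee_rot: [0.228, 0.974, -0.002, -0.001]
contact_force: [1.2, -0.5, -4.7]
gripper_width: 47.8
grasp_force: 63.2
clock: 6.65
position: [506.2, 261.2, 126.5]
ee_rot: [0.227, 0.974, 0.0, 0.0]
contact_force: [-0.3, 0.4, -4.3]
gripper_width: 48.4
grasp_force: 63.3
[506.1263064  261.32561536 126.38220283] [[-0.897, 0.443, 0.0], [0.443, 0.897, 0.0], [-0.0, 0.0, -1.0]] -26.276383780589885
```

View pics/m3.png

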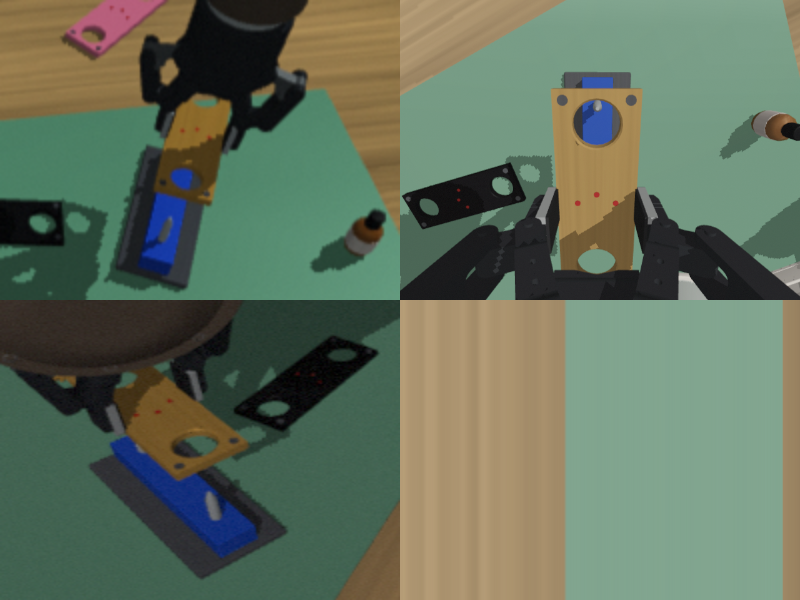

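The plate is held level above the rack, and the pin nearer the base shows through its hole in the wrist view, at about (316,168). I'll compare predicted and seen positions in one enlarged crop.

```bash
python3 - <<'E'
from h import *
w=cv2.imread('pics/wrist3.png')[100:260,220:420]; w=cv2.resize(w,None,fx=4,fy=4,interpolation=cv2.INTER_CUBIC)[:600]
for P,c in (((462.1,283.3,66),(0,0,255)),((460.6,286.6,30),(0,255,255))):
    u=proj('wrist3',P);print(u); q=((u-[220,100])*4).astype(int); cv2.drawMarker(w,tuple(map(int,q)),c,0,14,1)
cv2.imwrite('pics/c3.png',w)
E
```

```text
[312.88781324 176.04051944]
[316.71443257 163.27282063]
```

View pics/c3.png

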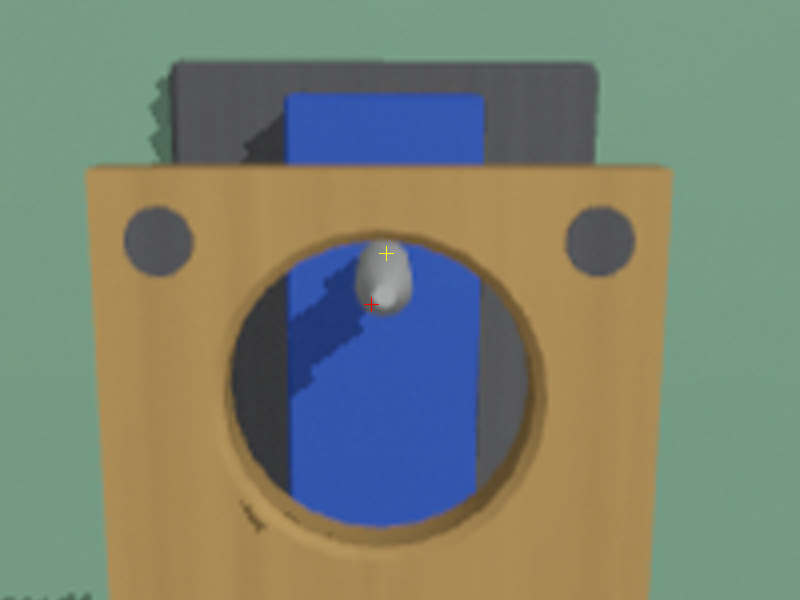

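```bash
python3 - <<'E'
from h import *
tip=at('wrist3',316,175.5,66); h=at('wrist3',315.5,198,135.5)
s=arm.read_state();r=R.from_quat(s['ee_rot']).as_matrix();p=np.array(s['position'])
print('tip',tip,'hole',h,'d',tip-h)
e=-r[:,0]; print('plate centre from hole',h+50*e,'tcp',p)
# bar centreline at z=30
A=at('wrist3',220+385.5/4,100+95/4,30);B=at('wrist3',220+383.5/4,100+500/4,30);d=B-A;print(A,B,np.degrees(np.arctan2(d[1],d[0])))
print('hole diameter chk',at('wrist3',220+225/4,198,135.5)-at('wrist3',220+545/4,198,135.5))
E
```

```text
tip [462.57554208 284.90317416  66.        ] hole [460.79918036 285.13411436 135.5       ] d [  1.77636171  -0.2309402  -69.5       ]
plate centre from hole [505.63262934 262.99903243 135.50076941] tcp [506.1263064  261.32561536 126.38220283]
[439.59876919 296.70826654  30.        ] [495.76042163 268.69031128  30.        ] -26.513715737910356
hole diameter chk [-12.57113288 -25.40266477   0.        ]
```

Aligned to within 2 mm against a 10 mm clearance. Lowering now.

```bash
python3 -m handwheel '[{"x":0.008,"y":0,"z":-0.06,"ax":0,"ay":0,"az":0},{"x":0,"y":0,"z":-0.08,"ax":0,"ay":0,"az":0},{"x":0,"y":0,"z":-0.08,"ax":0,"ay":0,"az":0},{"x":0,"y":0,"z":-0.06,"ax":0,"ay":0,"az":0},{"x":0,"y":0,"z":-0.06,"ax":0,"ay":0,"az":0},{"x":0,"y":0,"z":-0.05,"ax":0,"ay":0,"az":0},{"x":0,"y":0,"z":-0.03,"ax":0,"ay":0,"az":0},{"x":0,"y":0,"z":0,"ax":0,"ay":0,"az":0}]'
python3 -m handwheel '[{"x":0,"y":0,"z":-0.01,"ax":0,"ay":0,"az":0},{"x":0,"y":0,"z":-0.01,"ax":0,"ay":0,"az":0},{"x":0,"y":0,"z":-0.01,"ax":0,"ay":0,"az":0},{"x":0,"y":0,"z":-0.01,"ax":0,"ay":0,"az":0},{"x":0,"y":0,"z":0,"ax":0,"ay":0,"az":0},{"x":0,"y":0,"z":0,"ax":0,"ay":0,"az":0},{"x":0,"y":0,"z":0,"ax":0,"ay":0,"az":0},{"x":0,"y":0,"z":0,"ax":0,"ay":0,"az":0}]'
```

```text
clock: 7.6
position: [507.4, 261.0, 41.4]
ee_rot: [0.227, 0.974, -0.001, -0.001]
contact_force: [0.4, -0.3, -3.4]
gripper_width: 47.8
grasp_force: 63.3
clock: 8.4
position: [507.8, 261.4, 34.4]
ee_rot: [0.227, 0.974, 0.0, 0.0]
contact_force: [-0.2, 0.2, -3.8]
gripper_width: 47.8
grasp_force: 63.3
```

Now small steps down until contact.

```bash
python3 -m handwheel '[{"x":0,"y":0,"z":-0.008,"ax":0,"ay":0,"az":0},{"x":0,"y":0,"z":-0.007,"ax":0,"ay":0,"az":0},{"x":0,"y":0,"z":-0.005,"ax":0,"ay":0,"az":0},{"x":0,"y":0,"z":0,"ax":0,"ay":0,"az":0},{"x":0,"y":0,"z":0,"ax":0,"ay":0,"az":0},{"x":0,"y":0,"z":0,"ax":0,"ay":0,"az":0},{"x":0,"y":0,"z":0,"ax":0,"ay":0,"az":0},{"x":0,"y":0,"z":0,"ax":0,"ay":0,"az":0}]'
```

```text
clock: 9.2
position: [507.7, 261.4, 31.0]
ee_rot: [0.227, 0.974, 0.0, 0.0]
contact_force: [-3.7, -1.2, 6.5]
gripper_width: 47.4
grasp_force: 64.3
```

Contact is at TCP z = 31. The rack stands on the 2 mm mat, so the bar top should be at z = 32 and seating at about 30.6, which agrees. I'll check before letting go.

```bash
python3 - <<'E'
from h import *
for n in ('side','wrist'): snap(n,n+'4')
b=cv2.imread('pics/side4.png')[290:440,140:340];w=cv2.imread('pics/wrist4.png')[100:460,150:490]
cv2.imwrite('pics/m4.png',np.hstack([cv2.resize(b,(440,330)),cv2.resize(w,(340,330))]))
E
```

```text
(no output)
```

View pics/m4.png

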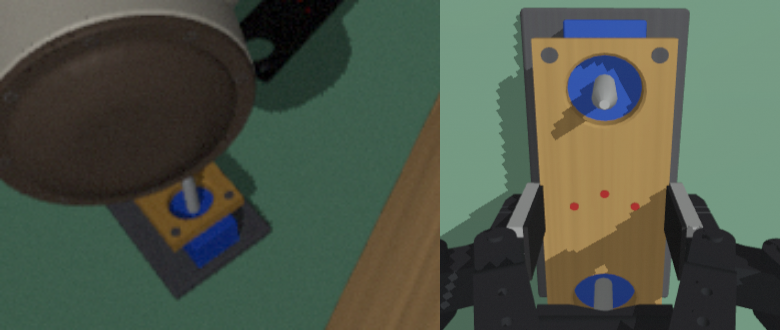

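Both pins come up through the holes, the near one at (605,95) and the far one at (603,293) in the mosaic, and the plate sits on the bar. Releasing and backing off upward.

```bash
python3 -m handwheel '[{"x":0,"y":0,"z":0,"ax":0,"ay":0,"az":0},{"x":0,"y":0,"z":0,"ax":0,"ay":0,"az":0},{"x":0,"y":0,"z":0,"ax":0,"ay":0,"az":0},{"x":0,"y":0,"z":0,"ax":0,"ay":0,"az":0},{"x":0,"y":0,"z":0,"ax":0,"ay":0,"az":0},{"x":0,"y":0,"z":0,"ax":0,"ay":0,"az":0},{"x":0,"y":0,"z":0,"ax":0,"ay":0,"az":0},{"x":0,"y":0,"z":0,"ax":0,"ay":0,"az":0}]' 0.7
python3 -m handwheel '[{"x":0,"y":0,"z":0.03,"ax":0,"ay":0,"az":0},{"x":0,"y":0,"z":0.1,"ax":0,"ay":0,"az":0},{"x":0,"y":0,"z":0.2,"ax":0,"ay":0,"az":0},{"x":0,"y":0,"z":0.2,"ax":0,"ay":0,"az":0},{"x":0,"y":0,"z":0.2,"ax":0,"ay":0,"az":0},{"x":0,"y":0,"z":0.1,"ax":0,"ay":0,"az":0},{"x":0,"y":0,"z":0,"ax":0,"ay":0,"az":0},{"x":0,"y":0,"z":0,"ax":0,"ay":0,"az":0}]'
python3 - <<'E'
from h import *
for n in ('scene','wrist'): snap(n,n+'5')
a=cv2.imread('pics/scene5.png');w=cv2.imread('pics/wrist5.png')
cv2.imwrite('pics/m5.png',np.hstack([cv2.resize(a,(400,300)),cv2.resize(w,(400,300))]))
E
```

```text
clock: 10.1
position: [507.7, 261.4, 30.3]
ee_rot: [0.227, 0.974, 0.0, 0.0]
contact_force: [-0.5, 0.1, -0.2]
gripper_width: 72.9
grasp_force: 0.0
clock: 10.9
position: [507.4, 261.2, 196.6]
ee_rot: [0.227, 0.974, 0.0, -0.0]
contact_force: [0.5, 0.1, -0.6]
gripper_width: 73.0
grasp_force: 0.0
```

View pics/m5.png

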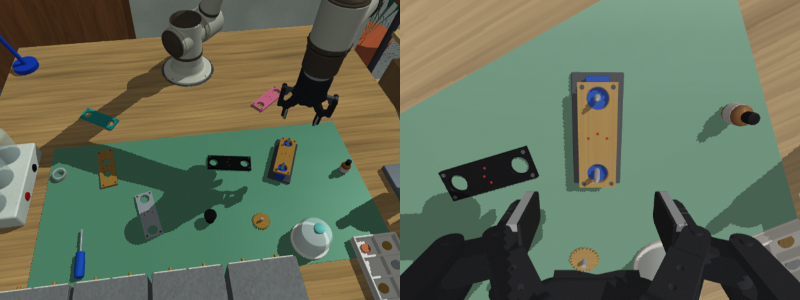

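The plate lies flat on the rack with a pin through each hole, at (597,98) and (597,175). The gripper is clear and the other plates haven't moved, so I'm handing in.

```bash
python3 -c "from bench import arm; print(arm.job_done())"
```

```text
the job is handed in; nothing more can be done
None
```

The wide-holed brass plate was lowered over both pins and lies flat on the blue bar; I let go of it, left the other plates where they lay, and handed the job in at about 11 s on the robot's clock; no verdict was returned.

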